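# Let down the microscope lift on its ratchet

## Task

The microscope lift is wound up and hangs on its ratchet: pull the yellow pawl lever over towards the robot as far as it goes, then take the red crank handle, wind it up a little until the pawl springs clear of the wheel, and let the crank turn back slowly under the load until the platform sits with its whole weight on the rubber-tipped stop bolt. Never let the crank run away and do not press the platform hard down onto the stop. Then let go of the handle and push the pawl lever fully back so that the ratchet is set again; do not touch the microscope or its platform, and leave everything else on the bench where it stands.

Things in the scene. Friction and masses are not known exactly. Their poses are not given: they have to be found in the camera images.
- lift: Bench lift bolted down: blue foot plate 240 (x) by 360 mm (y -70 to +290), grey gear housing, aluminium post 213 mm high, shaft along y at height 145 mm; ratchet wheel, pawl and crank on its -y side, rack and microscope platform on its +y side. Place and yaw vary. Origin: on the table below the shaft; x across the shaft (away from the robot at yaw 0), y along it from crank to platform, z up.
- crank_axis (a point): Point on the shaft's axis, 145 mm above the table, in the plane in which the middle of the crank handle goes round (lift frame 0, -145, 145 mm). The stationary part: it does not turn.
- crank (a joint): Turn of the winch shaft, rad, about the lift's +y: growing = winding up (top of the handle's circle moves to lift +x). Starts at about 0, hanging on a wheel tooth; the load lands at about -2.1 to -1. Platform: 25 mm per rad. The crank arm sits on the shaft in a different position each time. The load (mass not told) pulls the handle back with 4 to 13 N; pawl out and no hand: it runs away.
- crank_grip (a point): Middle of the red crank handle: a sleeve 28 mm thick, 80 mm long (40 to either side) along the lift's y, spinning freely on its pin, at 100 mm radius round the shaft; it starts 0 to 0.6 rad past straight up, on the +x side. Pinch it from above, fingers closing along the lift's x: it stays pinched so, tool down, all the way over the top. The crank arm (9 mm thick) is 45 mm away on the +y side.
- pawl_lever (a joint): Pawl lever, rad, about the lift's -y: 0 = set (leans 0.4 to lift +x, spring presses pawl into wheel); 0.8 = release (leans 0.4 to -x, to the robot, spring pulls pawl out). Firm stops at both ends, stays where left, 4 to 7 N at the knob. A loaded pawl stays bitten even at release until the crank is wound up 0.03 to 0.08 rad; then the load hangs on the hand. The pawl itself is not sensed.
- lever_knob (a point): Centre of the pawl lever's yellow ball knob, 20 mm across, 85 mm from the lever's pivot (lift frame -45, -55, 191 mm). It swings in the plane lift y = -55 mm, 90 mm to the +y side of the handle's middle, over 66 mm in x, at height 269 to 276 mm; it can be pushed with shut fingers from above, at either side.
- platform: The load: aluminium platform 180 by 220 by 12 mm (lift y 55 to 275 mm) with a vertical rack bar (220 mm tall, at lift x -36, y 35 mm) and a white microscope 310 mm tall bolted on, about 3 kg, sliding up and down as the crank turns. Origin: level with the platform's underside, above the lift's origin; 89 mm above the table at crank 0. A steel tab on its +x edge meets the stop.
- stop: Steel block 34 by 36 by 14 mm on the foot plate below the platform's tab (lift x 105, y 100 mm), with an adjustable bolt and rubber buffer on top. Origin: middle of its underside, 12 mm above the table. How far the bolt is screwed out varies and is not measured: buffer top 40 to 64 mm above the table. The rubber gives 1 to 2 mm under the load, 4 to 8 mm at the handle from touch to full weight.
- mug: White mug, 82 mm across, 95 mm tall, loose. Origin: centre of its underside. Leave alone.
- jar: Clear specimen jar with white cap, 52 mm across, 75 mm tall, loose. Origin: centre of its underside. Leave alone.
- dish: Glass dish, 90 mm across, 18 mm tall, loose. Origin: centre of its underside. Leave alone.
- driver: Screwdriver with orange handle, 180 mm long, lying on the table below the crank handle. Origin: middle of its underside. Leave alone.
- tape: Roll of yellow tape, 96 mm across, 19 mm tall, loose. Origin: centre of its underside. Leave alone.
- meter: Yellow multimeter, 150 by 75 by 36 mm, lying on its back, loose. Origin: centre of its underside. Leave alone.
- tray: Clear parts tray, 170 by 110 by 45 mm, loose. Origin: centre of its underside. Leave alone.

How it is judged:
By the outcome, as a careful person would: the job done as asked, in the order asked, and still so for the second after the job is handed in, with the robot touching nothing.
It also fails if it takes over 72 s, if anything falls off the work surface, if the arm or the gripper's body presses on something with over 40 N, if the wrist force passes 120 N, or if a joint passes its speed limit or range.

## Robot

A 6-joint arm with a two-finger parallel gripper is mounted at the origin on the work surface. World frame = base frame: x ahead of the robot, y to its left, z up, the work surface at z = 0. Lengths are in m, angles in rad, forces in N, time in s.
With the tool pointing down it reaches from about 0.425 to 0.95 m from the base axis. Payload 3.5 kg.
Tool frame: the origin (TCP) lies at the very end of the fingers, on their centre line; the grasp point (between the pads) lies 19 mm behind it; z points along the fingers, y is the direction in which the jaws open and shut (so a half turn about z gives the same grasp; the last joint's range is limited). The gripper opens to 85 mm and grips with 20 to 120 N. Pads are 22 mm wide; open, the fingers measure 114 mm over their backs; the gripper's body (76 mm by 85 mm) begins 54 mm behind the grasp point. The pads swing forward as they close: fully open they stand 13 mm farther back than shut.
Start: joints at [-1.358, 0.286, 1.577, -0, 1.279, -0.15], TCP at [0.24, -0.631, 0.231] pointing down, gripper open.
Joint ranges: [-2.77, 2.77], [-0.9, 2.22], [0.21, 2.48], [-1.53, 4.67], [0.24, 2.81], [-2.84, 2.84]. Speed limits (rad/s): [2.79, 2.79, 3.14, 3.14, 3.14, 3.14].

## Interface

Orientations are given as a unit quaternion [x, y, z, w].
In Python, from plant import ctrl, imaging gives the robot as it stands.
- The arm moves only by the shell command python3 -m creep 'ROWS' [OPENING] [FORCE]. ROWS is JSON, one flat list of numbers, 4 for each row, row after row: the shift along the tool's x, y, z in units of 25 mm (1.0 is 25 mm), then the turn about the tool's z in units of 5 degrees (1.0 is 5 degrees). A call has 1 to 20 rows; each row is the pose to reach, as a shift and turn from the pose commanded when the call began, along the tool's axes at that moment; what a row does not reach only later rows make up. A row lasts 1/12 s, in which the tool goes at most 41.7 mm and 7.16 degrees, less where a joint would pass 70% of its speed; a pose out of reach is approached as far as the arm can. A call with a gripper value outside its range is refused whole. OPENING is the closure in counts, from 0 (fully open) to 255 (shut), set as the call begins (- or left out, the last holds). The fingers move at their own pace and stop on an object; FORCE is the grip in N (left out, the last holds). Time passes only in rows, so rows that repeat a pose let the fingers close. It gives the time, the measured TCP pose, the force and the opening at its end, in the units of the state.
- ctrl.get_state(): the state, without advancing time (a new reading comes with each control period).
- imaging.read_camera(name): name is "scene" or "top" or "wrist"; returns the picture (400x640x3 uint8, red, green, blue); there is no depth.
- imaging.camera_info(name): a dict with "intrinsics" (3x3 intrinsics, pixels), "origin" and "attitude" of the camera in the world. Camera axes: x right, y down, z forward; pixel columns grow to the right and rows downward; lengths in m; the calibration is good to about 2 mm. A picture is of the moment at which its call begins: read the wrist's pose just before it. camera_info takes no time and is no camera call; for the wrist camera it gives the pose at the moment of the call.
- ctrl.sign_off(): hands the job in, once; it reports no verdict.
Trained networks look in the newest picture that a camera, given by its name, has taken for a name from the list of things; names that differ only in an ending like _2 or _b are one class to them, and where a whole thing is asked for, a point or a joint stands for the part that bears it (a point fixed in the world has none). Each returns a list of dicts, best first, with "p" (0 to 1); they miss things now and then, are a little off and sometimes report something else, mostly with a low value. They report only what shows in the picture. A call takes as long as a camera call.
- imaging.silhouettes(camera, name): "mask" (400x640 bool, what is visible of it) and "uv" ([column, row] in pixels, amid what is visible of it).
The state is a dict: "time": time; "qpos": joint angles; "dq": joint speeds; "joint_efforts": joint torques, N m; "eef_pos": TCP position; "tcp_rot": TCP orientation; "contact_force": force on the tool from outside, world axes, zero at the start; "wrist_torque": the same for the moment, N m; "opening": opening from 0.0 (shut) to 1.0 (fully open).
Only numpy, scipy, OpenCV 4.12 (cv2) and the standard library are available. Lean on these libraries where they do the work, as an engineer would, in place of code of your own. Each camera call takes 0.05 s, during which the arm holds its last target.

## Working session

There is one attempt and no reset: what is moved stays moved. The work goes in short steps, Python scripts to look and compute and a shell command to move; the robot and the scene stay as the last step left them, time stands still between calls to the robot, and variables do not carry over. Pictures are saved under pics/ and viewed, and the job is handed in when it is done.

```bash
ls; mkdir -p pics
python3 - <<'E'
from plant import ctrl, imaging
import cv2
s=ctrl.get_state(); print({k:s[k] for k in s})
for n in ["scene","top","wrist"]:
    i=imaging.camera_info(n); print(n,i)
    im=imaging.read_camera(n); cv2.imwrite(f"pics/{n}0.png",cv2.cvtColor(im,cv2.COLOR_RGB2BGR))
print(ctrl.get_state()['time'])
E
```

```text
pics
{'time': 0.0, 'qpos': array([-1.35801739e+00,  2.87200732e-01,  1.57818498e+00, -1.77023567e-05,
        1.27859781e+00, -1.49989140e-01]), 'dq': array([-0.00032966,  0.00019636, -0.00052556,  0.00044931,  0.00122093,
        0.00025914]), 'joint_efforts': array([-1.14526483e-03, -4.05981266e+01, -2.92628396e+01, -2.52495256e-04,
        5.80523410e-03, -6.43349480e-06]), 'eef_pos': array([ 0.23942226, -0.6304049 ,  0.22991948]), 'tcp_rot': array([ 9.83593802e-01,  1.80393466e-01, -4.59931295e-05, -1.19457878e-03]), 'contact_force': array([0.23454991, 0.76672729, 0.04956561]), 'wrist_torque': array([-0.03068606,  0.00671897, -0.03043352]), 'opening': 0.9983355912691358}
scene {'intrinsics': array([[424.83587701,   0.        , 318.66171984],
       [  0.        , 424.83587701, 199.85365085],
       [  0.        ,   0.        ,   1.        ]]), 'origin': array([ 1.66792599, -0.31667195,  1.04180109]), 'attitude': array([ 0.67593138,  0.5914166 , -0.28407483, -0.33562578])}
top {'intrinsics': array([[464.89122459,   0.        , 321.16646001],
       [  0.        , 464.89122459, 195.60747644],
       [  0.        ,   0.        ,   1.        ]]), 'origin': array([ 0.34727582, -0.16377491,  1.39861816]), 'attitude': array([-0.70356109,  0.70382997, -0.06828702,  0.07044186])}
wrist {'intrinsics': array([[339.51036463,   0.        , 321.93870511],
       [  0.        , 339.51036463, 201.06869095],
       [  0.        ,   0.        ,   1.        ]]), 'origin': array([ 0.30170207, -0.60727865,  0.37277659]), 'attitude': array([ 0.81554754, -0.56338629, -0.07586432,  0.10827142])}
0.15
```

View pics/scene0.png

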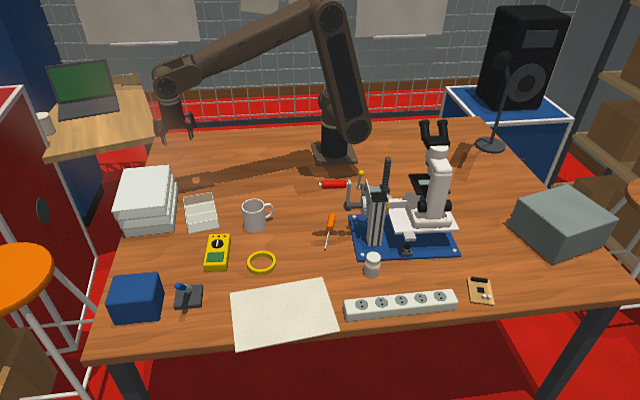

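View pics/top0.png

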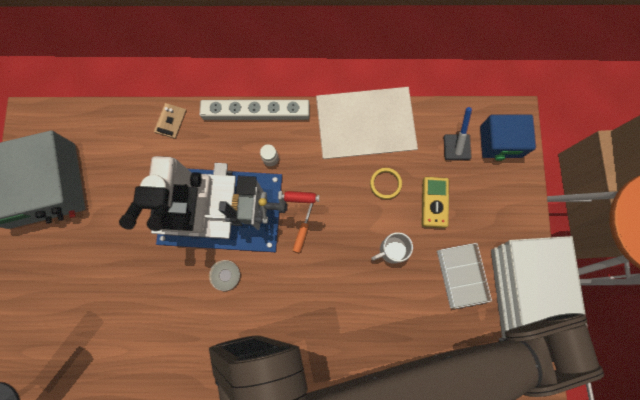

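View pics/wrist0.png

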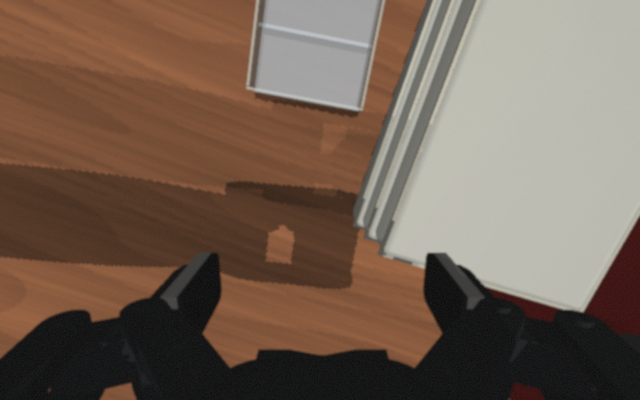

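The top view shows the lift's foot plate at about columns 158–283 and rows 168–252. The red handle is near (300,197), the knob near (264,201) and the driver near (302,235). Next I'll measure these with the networks and by triangulation.

```bash
cat > h.py <<'E'
import numpy as np, cv2
from scipy.spatial.transform import Rotation as R
from plant import ctrl, imaging
def ray(cam,uv,info=None):
    i=info or imaging.camera_info(cam)
    d=np.linalg.inv(i['intrinsics'])@np.array([uv[0],uv[1],1.]); d=R.from_quat(i['attitude']).as_matrix()@d
    return np.array(i['origin']),d/np.linalg.norm(d)
def plane(cam,uv,z,info=None):
    o,d=ray(cam,uv,info); return o+d*(z-o[2])/d[2]
def proj(cam,P,info=None):
    i=info or imaging.camera_info(cam)
    p=R.from_quat(i['attitude']).as_matrix().T@(np.array(P)-i['origin']); p=i['intrinsics']@p; return p[:2]/p[2]
def tri(obs):
    A=np.zeros((3,3));b=np.zeros(3)
    for o,d in obs:
        M=np.eye(3)-np.outer(d,d); A+=M; b+=M@o
    x=np.linalg.solve(A,b); res=[np.linalg.norm((np.eye(3)-np.outer(d,d))@(x-o)) for o,d in obs]
    return x,res
def save(im,n,crop=None,s=1):
    if crop: im=im[crop[1]:crop[3],crop[0]:crop[2]]
    im=cv2.resize(im,None,fx=s,fy=s,interpolation=cv2.INTER_CUBIC)
    cv2.imwrite(f'pics/{n}.png',cv2.cvtColor(im,cv2.COLOR_RGB2BGR))
E
python3 - <<'E'
from h import *
for cam in ['scene','top']:
    for n in ['lever_knob','crank_grip','lift']:
        r=imaging.silhouettes(cam,n)
        for q in r[:2]:
            ys,xs=np.where(q['mask']); print(cam,n,round(q['p'],2),q['uv'],len(xs),xs.min(),xs.max(),ys.min(),ys.max())
im=cv2.cvtColor(cv2.imread('pics/top0.png'),cv2.COLOR_BGR2RGB); save(im,'topc',(150,150,340,290),4)
im=cv2.cvtColor(cv2.imread('pics/scene0.png'),cv2.COLOR_BGR2RGB); save(im,'scenec',(310,140,470,270),5)
E
```

```text
scene lever_knob 0.4 [360.0, 182.9] 103 356 364 170 194
scene crank_grip 0.92 [341.2, 182.6] 331 320 350 180 210
scene lift 0.83 [412.9, 214.6] 9619 319 460 118 261
top lever_knob 0.45 [264.2, 213.4] 134 259 266 199 221
top crank_grip 0.95 [294.5, 196.9] 496 279 319 191 212
top lift 0.67 [211.4, 206.3] 11794 119 319 156 251
```

View pics/topc.png

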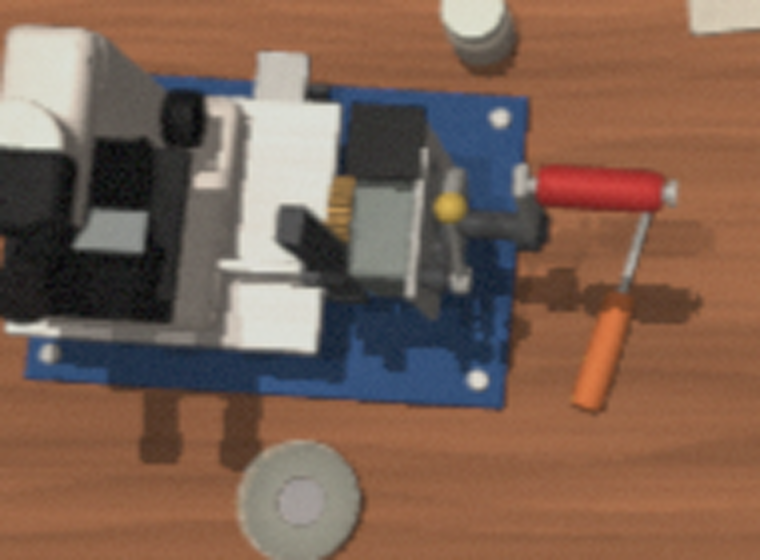

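View pics/scenec.png

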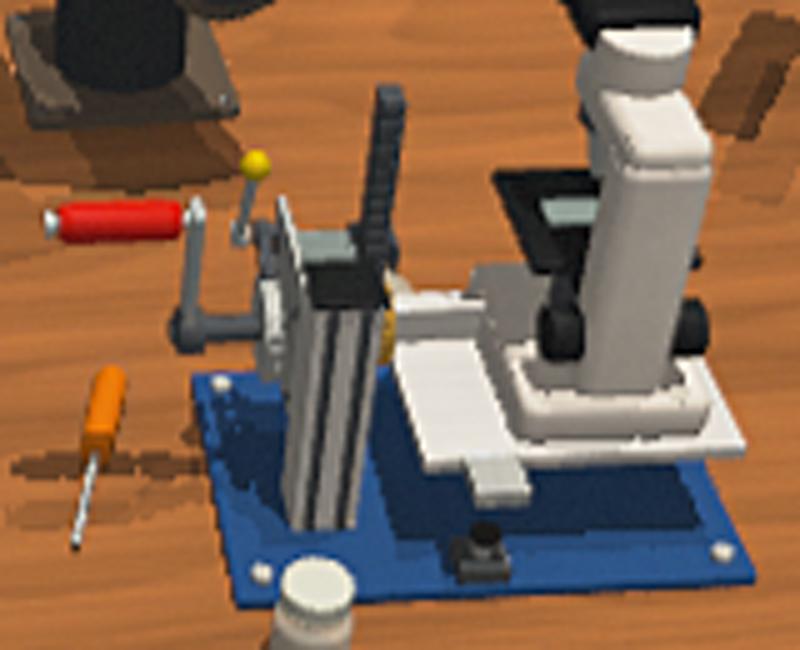

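```bash
cat > loc.py <<'E'
from h import *
T=cv2.cvtColor(cv2.imread('pics/top0.png'),cv2.COLOR_BGR2RGB); S=cv2.cvtColor(cv2.imread('pics/scene0.png'),cv2.COLOR_BGR2RGB)
def red(im,box):
    x0,y0,x1,y1=box; c=im[y0:y1,x0:x1].astype(int)
    m=(c[...,0]>110)&(c[...,1]<60)&(c[...,2]<70); ys,xs=np.where(m); return xs+x0,ys+y0
def yel(im,box):
    x0,y0,x1,y1=box; c=im[y0:y1,x0:x1].astype(int)
    m=(c[...,0]>130)&(c[...,1]>100)&(c[...,2]<80)&(c[...,1]>0.7*c[...,0]); ys,xs=np.where(m); return xs+x0,ys+y0
tr=red(T,(280,185,325,210)); sr=red(S,(315,175,352,195))
ty=yel(T,(255,195,272,210)); sy=yel(S,(352,165,370,180))
mid=lambda a:((a[0].min()+a[0].max())/2,(a[1].min()+a[1].max())/2)
for n,a in zip(['tr','sr','ty','sy'],[tr,sr,ty,sy]): print(n,len(a[0]),a[0].min(),a[0].max(),a[1].min(),a[1].max(),a[0].mean(),a[1].mean())
g=tri([ray('top',(tr[0].mean(),tr[1].mean())),ray('scene',(sr[0].mean(),sr[1].mean()))]); print('grip',g)
k=tri([ray('top',mid(ty)),ray('scene',mid(sy))]); print('knob',k)
c=[plane('top',u,0.012) for u in [(282,174.3),(276,252),(156.2,244.2)]]
print('corners',c)
v=c[2]-c[1]; print('len',np.linalg.norm(v),np.linalg.norm(c[0]-c[1]))
# lift frame: c1 = (-120,-70), c2=(-120,290), c0=(120,-70)
L=np.array([[-.12,-.07],[-.12,.29],[.12,-.07]]); W=np.array([c[1][:2],c[2][:2],c[0][:2]])
Lc=L-L.mean(0); Wc=W-W.mean(0)
yaw=np.arctan2((Lc[:,0]*Wc[:,1]-Lc[:,1]*Wc[:,0]).sum(),(Lc*Wc).sum())
Rz=np.array([[np.cos(yaw),-np.sin(yaw)],[np.sin(yaw),np.cos(yaw)]]); o=W.mean(0)-Rz@L.mean(0)
print('yaw',yaw,'origin',o,'resid',W-(L@Rz.T+o))
for n,p in [('grip',g[0]),('knob',k[0])]: print(n,'in lift',Rz.T@(p[:2]-o),p[2])
E
python3 loc.py
```

```text
tr 222 284 315 191 202 299.72072072072075 197.23423423423424
sr 173 321 346 180 188 333.73988439306356 183.52601156069363
ty 31 259 265 198 204 262.0 201.3548387096774
sy 22 358 363 170 174 360.8636363636364 172.0
grip (array([ 0.57313649, -0.10470679,  0.24416952]), [np.float64(0.0012817442339254424), np.float64(0.001281744233925387)])
knob (array([ 0.558207  , -0.01419653,  0.27160117]), [np.float64(0.00016385860858926624), np.float64(0.0001638586085892731)])
corners [array([ 0.69010344, -0.03930211,  0.012     ]), array([ 0.4526198 , -0.02536375,  0.012     ]), array([0.47589214, 0.33248146, 0.012     ])]
len 0.3586011663336441 0.23789231845610728
yaw -0.06414514510369179 origin [0.57625114 0.03681065] resid [[ 6.08954836e-04 -1.04990685e-05]
 [ 8.04872214e-04 -1.42491434e-03]
 [-1.41382705e-03  1.43541341e-03]]
grip in lift [ 0.00596319 -0.14142605] 0.2441695167294342
knob in lift [-0.01473741 -0.05205893] 0.27160117057750977
```

The triangulated positions agree with the stated geometry to about 3 mm:
- **Knob:** expected at lift (-12, -55, 269), measured (-15, -52, 272).
- **Handle:** expected at radius 100 and y = -145, measured radius 99.4 and y = -141.

For the lever I'll turn tool x to lift +x, with the fingers shut, and push from the +x side.

```bash
cat >> h.py <<'E'
YAW=-0.0641
ex=np.array([np.cos(YAW),np.sin(YAW),0]); ey=np.array([-np.sin(YAW),np.cos(YAW),0])
KN=np.array([0.5582,-0.0142,0.2716]); GR=np.array([0.5731,-0.1047,0.2442])
def to(P,yaw=None):
    s=ctrl.get_state(); M=R.from_quat(s['tcp_rot']).as_matrix()
    d=M.T@(np.array(P)-s['eef_pos'])/0.025
    cy=np.arctan2(M[1,0],M[0,0]); t=0 if yaw is None else -np.degrees(yaw-cy)/5
    print('shift units',d.round(2),'turn',round(t,2),'curyaw',round(cy,3),'pos',s['eef_pos'].round(4),'q6',s['qpos'].round(2),'F',s['contact_force'].round(1),'t',s['time'])
    return d
E
python3 - <<'E'
from h import *
to([*(KN+0.036*ex)[:2],0.36],YAW)
to([*(KN+0.036*ex)[:2],0.263],YAW)
E
```

```text
shift units [ 21.98 -17.95  -5.15] turn 4.89 curyaw 0.363 pos [ 0.2396 -0.631   0.2312] q6 [-1.36  0.29  1.58 -0.    1.28 -0.15] F [-0.5  0.  -0.2] t 0.45
shift units [ 21.98 -17.95  -1.27] turn 4.89 curyaw 0.363 pos [ 0.2396 -0.631   0.2312] q6 [-1.36  0.29  1.58 -0.    1.28 -0.15] F [-0.5  0.  -0.2] t 0.45
```

```bash
python3 -m creep '[0,0,-1.5,0, 0.5,-0.4,-3,0.2, 1.6,-1.3,-4.3,0.5, 2.8,-2.3,-5.1,0.8, 4,-3.3,-5.1,1.1, 5.3,-4.3,-5.1,1.4, 6.6,-5.4,-5.1,1.7, 7.9,-6.4,-5.1,2, 9.2,-7.5,-5.1,2.3, 10.5,-8.6,-5.1,2.6, 11.8,-9.6,-5.1,2.9, 13.1,-10.7,-5.1,3.2, 14.4,-11.8,-5.1,3.5, 15.7,-12.8,-5.1,3.8, 17,-13.9,-5.1,4.1, 18.3,-14.9,-5.1,4.4, 19.6,-16,-5.1,4.7, 20.8,-17,-5.1,4.9, 21.6,-17.6,-5.1,4.9, 22,-17.95,-5.1,4.9]' 255 60
python3 - <<'E'
from h import *
to([*(KN+0.036*ex)[:2],0.36],YAW)
to([*(KN+0.036*ex)[:2],0.263],YAW)
save(imaging.read_camera('wrist'),'w1'); i=imaging.camera_info('wrist'); print(proj('wrist',KN,i))
save(imaging.read_camera('scene'),'s1',(280,60,440,220),4)
E
```

```text
time: 2.12
eef_pos: [0.5957, -0.0128, 0.3587]
tcp_rot: [1.0, -0.03, 0.0, -0.001]
contact_force: [0.2, -0.9, -0.1]
opening: 0.001
shift units [-0.05  0.15 -0.05] turn 0.04 curyaw -0.061 pos [ 0.5957 -0.0128  0.3587] q6 [-0.19  0.04  1.62  0.    1.48  1.44] F [ 0.2 -0.9 -0.1] t 2.1167
shift units [-0.05  0.16  3.83] turn 0.04 curyaw -0.061 pos [ 0.5957 -0.0128  0.3587] q6 [-0.19  0.04  1.62  0.    1.48  1.44] F [ 0.2 -0.9 -0.1] t 2.1167
[327.64950788 255.71626703]
```

View pics/w1.png

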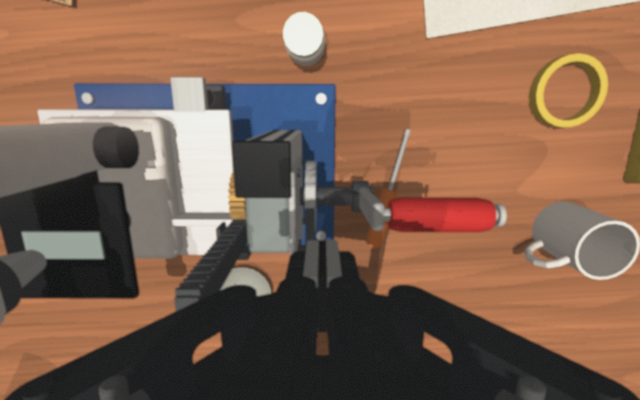

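View pics/s1.png

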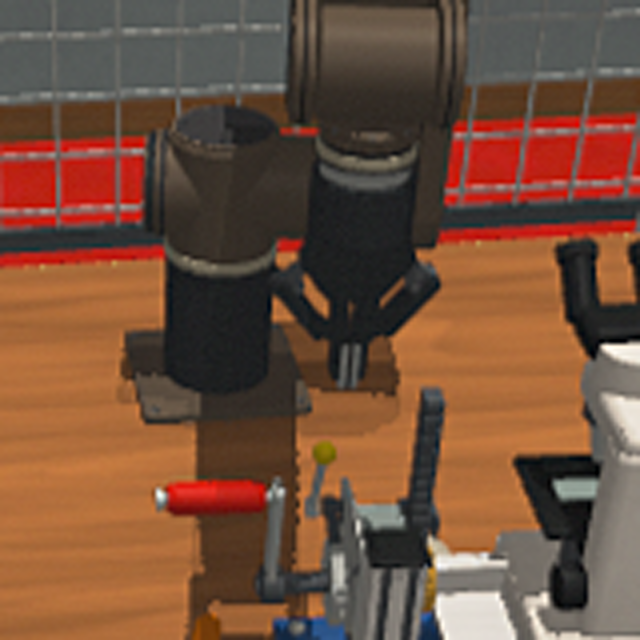

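Run:
```python
from h import *
o=np.array([0.5763,0.0368,0])
for uv in [(219,201.5),(226,201),(232,218)]:
    p=plane('top',uv,0.309); d=p-o; print(uv,p, d@ex,d@ey)
to([*(KN+0.036*ex-0.005*ey)[:2],0.263],YAW)
```

```text
(219, 201.5) [0.55003181 0.0832672  0.309     ] -0.029190746835130975 0.04468912906582599
(226, 201) [0.55123425 0.06660679 0.309     ] -0.026923582988770914 0.02813995892450146
(232, 218) [0.51026335 0.05075154 0.309     ] -0.06679470960936086 0.009692838834168563
shift units [-0.03  0.28  3.82] turn 0.03 curyaw -0.061 pos [ 0.5949 -0.0146  0.3585] q6 [-0.19  0.04  1.62 -0.    1.48  1.44] F [0.2 0.2 0.2] t 2.2167
```

The rack spans lift y 28–45 mm, so the shut gripper's linkage clears it. The wrist picture has the knob right behind the fingers, near (322,237). I'll go down beside it now.

```bash
python3 -m creep '[0,0.3,0.8,0, 0,0.3,1.8,0, 0,0.3,2.8,0, 0,0.3,3.5,0, 0,0.3,3.8,0, 0,0.3,3.8,0]'
python3 - <<'E'
from h import *
to([*(KN+0.036*ex-0.005*ey)[:2],0.263],YAW)
save(imaging.read_camera('scene'),'s2',(280,100,440,220),5)
save(imaging.read_camera('top'),'t2',(220,150,340,250),6)
E
```

```text
time: 2.72
eef_pos: [0.5924, -0.0251, 0.2614]
tcp_rot: [0.999, -0.033, -0.002, -0.0]
contact_force: [-0.2, 0.5, -1.0]
opening: 0.001
shift units [ 0.04 -0.15 -0.06] turn -0.03 curyaw -0.067 pos [ 0.5924 -0.0251  0.2614] q6 [-0.21  0.09  1.75 -0.    1.31  1.42] F [-0.2  0.5 -1. ] t 2.7167
```

View pics/s2.png

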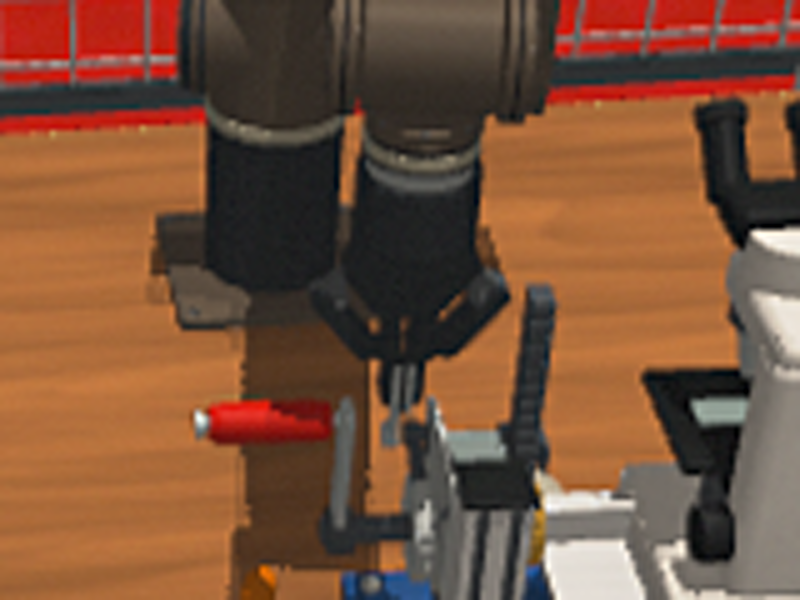

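```bash
python3 -m creep '[0,-0.15,0,0, -0.2,-0.15,0,0, -0.4,-0.15,0,0, -0.6,-0.15,0,0, -0.8,-0.15,0,0, -1,-0.15,0,0, -1.2,-0.15,0,0, -1.4,-0.15,0,0, -1.6,-0.15,0,0, -1.8,-0.15,0,0, -2,-0.15,0,0, -2.2,-0.15,0,0, -2.4,-0.15,0,0, -2.6,-0.15,0,0, -2.7,-0.15,0,0, -2.8,-0.15,0,0]'
python3 - <<'E'
from h import *
to(KN,YAW)
save(imaging.read_camera('scene'),'s3',(280,100,440,220),5)
E
```

```text
time: 4.15
eef_pos: [0.5237, -0.0155, 0.2629]
tcp_rot: [0.999, -0.032, -0.001, -0.0]
contact_force: [4.7, -0.6, -0.7]
opening: 0.007
shift units [ 1.37 -0.14 -0.35] turn -0.01 curyaw -0.065 pos [ 0.5237 -0.0155  0.2629] q6 [-0.22 -0.07  1.91 -0.    1.31  1.41] F [ 4.7 -0.6 -0.7] t 4.15
```

View pics/s3.png

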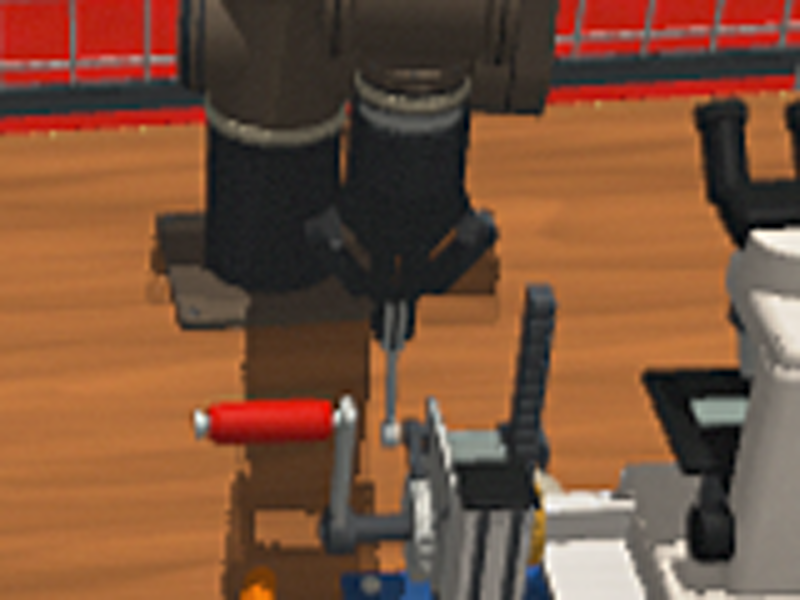

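The lever is moving with the fingers at 4.7 N, with about 11 mm left. I'll push on in small steps to the stop.

```bash
python3 -m creep '[-0.1,0,0,0, -0.2,0,0,0, -0.3,0,0,0, -0.4,0,0,0, -0.4,0,0,0]'
python3 -m creep '[-0.06,0,0,0, -0.12,0,0,0, -0.12,0,0,0]'
```

```text
time: 4.62
eef_pos: [0.5137, -0.015, 0.2617]
tcp_rot: [0.999, -0.032, -0.001, 0.0]
contact_force: [4.6, -1.2, -3.3]
opening: 0.003
time: 4.87
eef_pos: [0.5127, -0.0151, 0.2619]
tcp_rot: [0.999, -0.033, 0.002, 0.0]
contact_force: [12.1, -2.3, -7.3]
opening: 0.002
```

```bash
python3 -m creep '[-0.06,0,0,0, -0.08,0,0,0, -0.08,0,0,0]'
python3 - <<'E'
from h import *
to(KN,YAW)
E
```

```text
time: 5.12
eef_pos: [0.5125, -0.0151, 0.262]
tcp_rot: [0.999, -0.033, 0.005, 0.0]
contact_force: [16.5, -1.3, -9.9]
opening: 0.001
shift units [ 1.82 -0.16 -0.37] turn -0.02 curyaw -0.066 pos [ 0.5125 -0.0151  0.262 ] q6 [-0.23 -0.11  1.94  0.    1.3   1.41] F [16.5 -1.3 -9.9] t 5.1167
```

The lever is at its stop: the knob has moved 66 mm and the force rises with no further travel. I'll back off, rise, turn and go above the handle.

```bash
python3 - <<'E'
from h import *
to([GR[0],GR[1],0.35],-1.575)
E
python3 -m creep '[0.3,0,0,0, 0.8,0,0,0, 0.8,0,-1,0, 0.8,0,-2.2,0, 0.8,0,-3.4,0, 0.9,0.3,-3.6,1, 1,0.6,-3.6,2.2, 1.2,1,-3.6,3.5, 1.4,1.5,-3.6,4.8, 1.6,2,-3.6,6.1, 1.9,2.5,-3.6,7.4, 2.1,2.9,-3.6,8.8, 2.3,3.3,-3.6,10.2, 2.3,3.4,-3.6,11.6, 2.3,3.4,-3.6,13, 2.3,3.4,-3.6,14.4, 2.3,3.4,-3.6,15.8, 2.3,3.4,-3.6,17, 2.3,3.4,-3.6,17.3, 2.3,3.4,-3.6,17.3]'
python3 - <<'E'
from h import *
to([GR[0],GR[1],0.35],-1.575)
i=imaging.camera_info('wrist')
save(imaging.read_camera('wrist'),'w4');save(imaging.read_camera('scene'),'s4',(280,100,440,220),5)
print(proj('wrist',GR,i),proj('wrist',KN-0.066*ex,i))
E
```

```text
shift units [ 2.69  3.42 -3.49] turn 17.3 curyaw -0.066 pos [ 0.5125 -0.0151  0.262 ] q6 [-0.23 -0.11  1.94  0.    1.3   1.41] F [16.5 -1.3 -9.9] t 5.1167
time: 6.78
eef_pos: [0.5599, -0.1028, 0.3524]
tcp_rot: [-0.706, 0.709, 0.003, -0.002]
contact_force: [-1.0, 0.3, -0.9]
opening: -0.001
shift units [ 0.07 -0.53  0.09] turn 0.0 curyaw -1.575 pos [ 0.5599 -0.1028  0.3524] q6 [-0.36 -0.01  1.69 -0.    1.47  2.79] F [-1.   0.3 -0.9] t 6.7833
[304.20596114 196.43460653] [411.48283224 325.63091833]
```

View pics/w4.png

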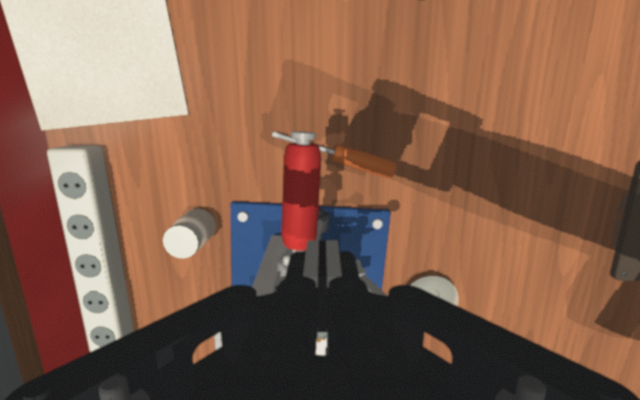

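View pics/s4.png

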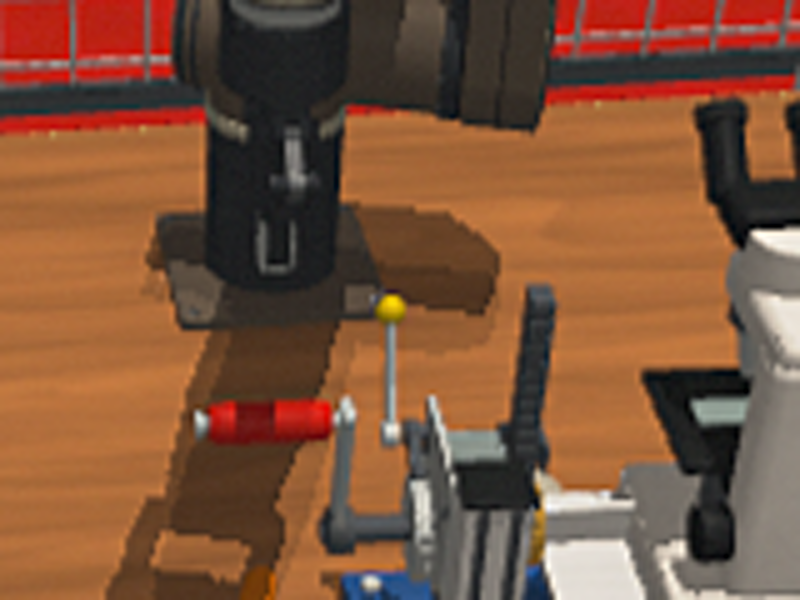

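The lever is at release: in the scene crop the knob at (390,307) leans toward the robot. The handle's centre in the wrist picture, (302,196), matches the predicted (304,196). I'll open and descend over it.

```bash
python3 -m creep '[0,-0.3,0,0, 0.05,-0.55,0,0, 0.07,-0.57,0,0, 0.07,-0.57,0,0, 0.07,-0.57,0.6,0, 0.07,-0.57,1.4,0, 0.07,-0.57,2.2,0, 0.07,-0.57,3,0, 0.07,-0.57,3.8,0, 0.07,-0.57,4.5,0, 0.07,-0.57,4.9,0, 0.07,-0.57,5.15,0, 0.07,-0.57,5.15,0]' 0 60
python3 - <<'E'
from h import *
to([GR[0],GR[1],0.223],-1.575)
save(imaging.read_camera('scene'),'s5',(280,100,440,220),5)
save(imaging.read_camera('wrist'),'w5')
E
```

```text
time: 7.97
eef_pos: [0.575, -0.1047, 0.2237]
tcp_rot: [-0.706, 0.708, 0.001, -0.001]
contact_force: [0.2, 0.5, -0.4]
opening: 1.0
shift units [0.   0.07 0.03] turn 0.01 curyaw -1.574 pos [ 0.575  -0.1047  0.2237] q6 [-0.35  0.1   1.81 -0.    1.24  2.79] F [ 0.2  0.5 -0.4] t 7.9667
```

View pics/s5.png

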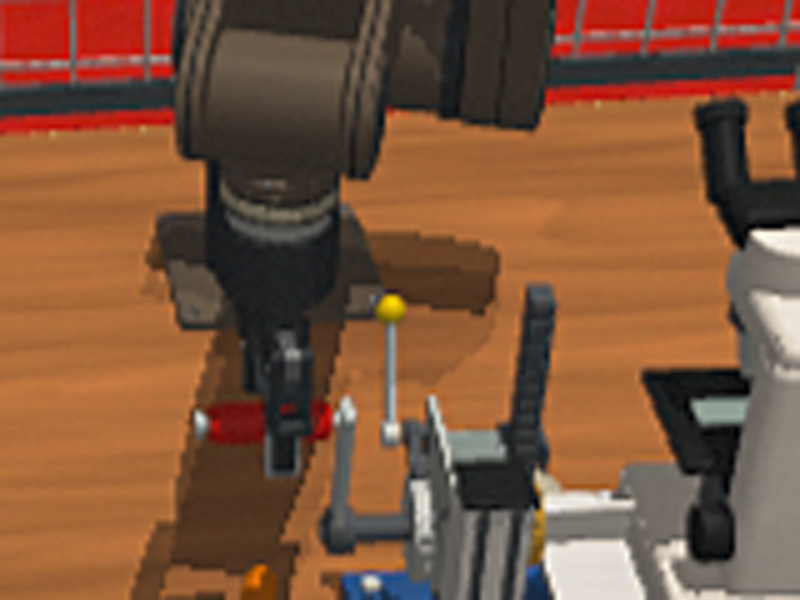

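View pics/w5.png

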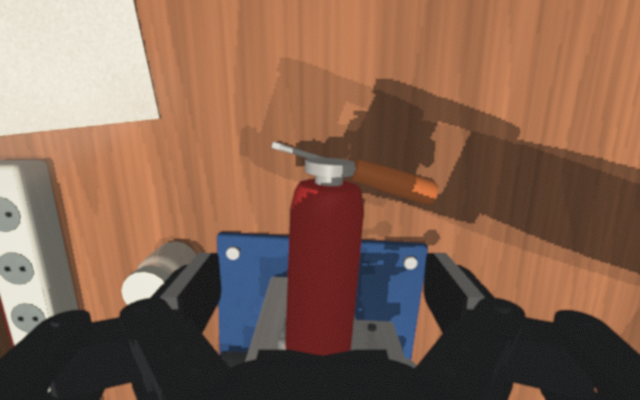

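```bash
python3 -m creep '[0,0,0,0, 0,0,0,0, 0,0,0,0, 0,0,0,0, 0,0,0,0, 0,0,0,0, 0,0,0,0, 0,0,0,0]' 255 60
python3 -m creep '[0,0,0,0, 0,0,0,0]'
python3 - <<'E'
from h import *
to([GR[0],GR[1],0.223],-1.575)
save(imaging.read_camera('wrist'),'w6')
s=ctrl.get_state(); print(s['contact_force'],s['wrist_torque'],s['opening'])
E
```

```text
time: 8.73
eef_pos: [0.576, -0.105, 0.2258]
tcp_rot: [-0.705, 0.709, -0.001, 0.0]
contact_force: [0.7, -1.0, 2.7]
opening: 0.313
time: 8.9
eef_pos: [0.576, -0.105, 0.2257]
tcp_rot: [-0.706, 0.709, -0.001, 0.0]
contact_force: [0.7, 0.1, 3.9]
opening: 0.305
shift units [-0.01  0.12  0.11] turn -0.0 curyaw -1.575 pos [ 0.576  -0.105   0.2257] q6 [-0.35  0.09  1.81  0.    1.24  2.79] F [0.7 0.1 3.9] t 8.9
[ 0.86592115 -0.78286776  4.61874581] [-0.01126691 -0.12078095 -0.57242809] 0.3107814440905243
```

View pics/w6.png

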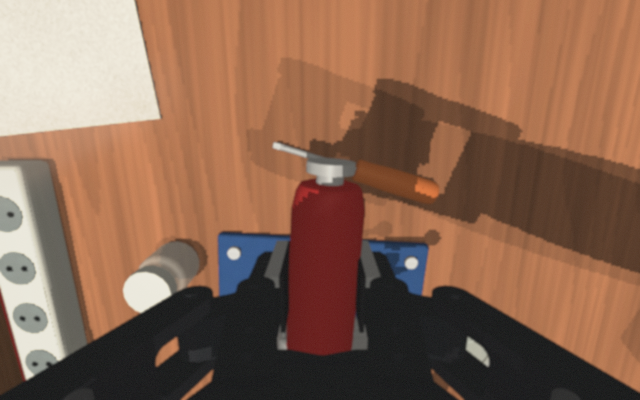

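Pinched, opening 0.31 (about 26 mm). Now I'll wind up about 0.1 rad: 10 mm toward lift +x, dropping slightly along the arc.

```bash
python3 -m creep '[0,-0.08,0.01,0, 0.01,-0.16,0.02,0, 0.01,-0.24,0.03,0, 0.02,-0.32,0.045,0, 0.02,-0.4,0.06,0, 0.02,-0.4,0.06,0, 0.02,-0.4,0.06,0]'
python3 - <<'E'
from h import *
to([GR[0],GR[1],0.223],-1.575)
s=ctrl.get_state(); print(s['contact_force'],s['wrist_torque'],s['opening'])
E
```

```text
time: 9.53
eef_pos: [0.5844, -0.1056, 0.2242]
tcp_rot: [-0.706, 0.708, 0.001, -0.002]
contact_force: [-5.6, -0.8, 6.7]
opening: 0.311
shift units [-0.03  0.45  0.05] turn 0.01 curyaw -1.574 pos [ 0.5844 -0.1056  0.2242] q6 [-0.35  0.12  1.79 -0.    1.24  2.8 ] F [-5.6 -0.8  6.7] t 9.5333
[-5.59122024 -0.80203672  6.66591409] [ 0.02894699  0.82416404 -0.45377569] 0.3113633812058252
```

```bash
python3 -m creep '[0,-0.05,-0.03,0, 0,-0.1,-0.06,0, 0,-0.1,-0.06,0]'
python3 - <<'E'
from h import *
to([GR[0],GR[1],0.223],-1.575)
save(imaging.read_camera('scene'),'s7',(300,120,420,220),6)
E
```

```text
time: 9.78
eef_pos: [0.5858, -0.1056, 0.2242]
tcp_rot: [-0.706, 0.708, 0.003, -0.003]
contact_force: [-7.1, -1.3, 4.2]
opening: 0.311
shift units [-0.03  0.51  0.05] turn 0.01 curyaw -1.574 pos [ 0.5858 -0.1056  0.2242] q6 [-0.35  0.12  1.78 -0.    1.25  2.8 ] F [-7.1 -1.3  4.2] t 9.7833
```

View pics/s7.png

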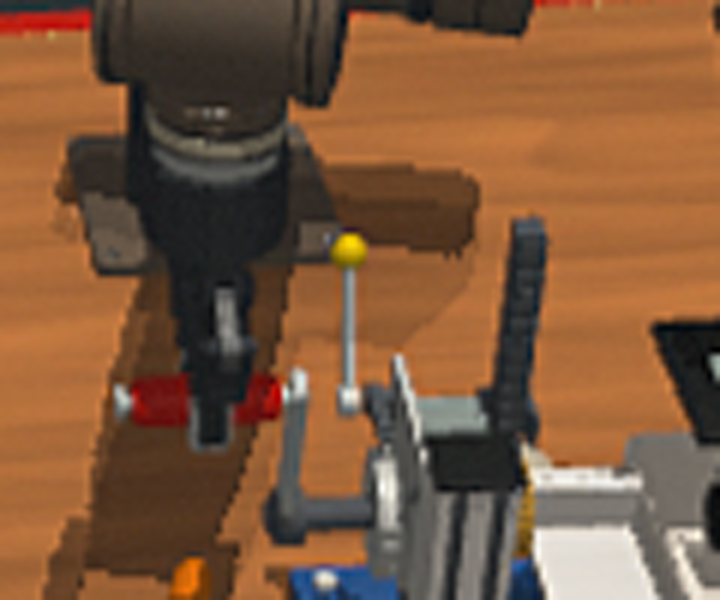

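The wound-up TCP position fits the 100 mm circle at θ≈0.20 (z predicted 0.2242, measured 0.2242), and the load is about 7 N. I'll work out the arc rows now.

```bash
cat > arc.py <<'E'
import sys; from h import *
# usage: th_now th_step n [radial_corr_mm tang_corr_mm]
th,st,n=float(sys.argv[1]),float(sys.argv[2]),int(sys.argv[3])
s=ctrl.get_state(); M=R.from_quat(s['tcp_rot']).as_matrix()
f=s['contact_force']; t=np.array(ex)*np.cos(th)-np.array([0,0,1])*np.sin(th); r=ex*np.sin(th)+np.array([0,0,1])*np.cos(th)
print('Ftan',round(f@t,1),'Frad',round(f@r,1),'pos',s['eef_pos'].round(4),'q',s['qpos'].round(2),'t',round(s['time'],1))
out=[]
M0=R.from_euler('z',-1.574).as_matrix()@np.diag([1,-1,-1.])
for k in range(1,n+1):
    a=th+st*k; d=0.1*((np.sin(a)-np.sin(th))*ex+(np.cos(a)-np.cos(th))*np.array([0,0,1]))
    out.append((M0.T@d/0.025).round(2).tolist()+[0])
print(out)
E
python3 arc.py 0.2 -0.02 15
```

```text
Ftan -6.7 Frad 2.9 pos [ 0.5857 -0.1056  0.2242] q [-0.35  0.12  1.78 -0.    1.25  2.8 ] t 9.8
[[-0.0, 0.08, -0.02, 0], [-0.01, 0.16, -0.03, 0], [-0.01, 0.24, -0.04, 0], [-0.02, 0.32, -0.05, 0], [-0.02, 0.39, -0.06, 0], [-0.03, 0.47, -0.07, 0], [-0.03, 0.55, -0.07, 0], [-0.04, 0.63, -0.08, 0], [-0.04, 0.71, -0.08, 0], [-0.05, 0.79, -0.08, 0], [-0.05, 0.87, -0.08, 0], [-0.06, 0.95, -0.08, 0], [-0.06, 1.03, -0.07, 0], [-0.07, 1.11, -0.07, 0], [-0.07, 1.19, -0.06, 0]]
```

```bash
python3 -m creep '[0,0.08,-0.02,0, -0.01,0.16,-0.03,0, -0.01,0.24,-0.04,0, -0.02,0.32,-0.05,0, -0.02,0.39,-0.06,0, -0.03,0.47,-0.07,0, -0.03,0.55,-0.07,0, -0.04,0.63,-0.08,0, -0.04,0.71,-0.08,0, -0.05,0.79,-0.08,0, -0.05,0.87,-0.08,0, -0.06,0.95,-0.08,0, -0.06,1.03,-0.07,0, -0.07,1.11,-0.07,0, -0.07,1.19,-0.06,0]'
python3 arc.py -0.1 -0.02 20
```

```text
time: 11.08
eef_pos: [0.5556, -0.1038, 0.2257]
tcp_rot: [-0.706, 0.708, 0.003, -0.003]
contact_force: [-8.2, -0.4, 5.1]
opening: 0.312
Ftan -7.6 Frad 5.9 pos [ 0.5556 -0.1038  0.2257] q [-0.36  0.05  1.85 -0.    1.24  2.78] t 11.1
[[-0.0, 0.08, 0.01, 0], [-0.01, 0.16, 0.02, 0], [-0.01, 0.24, 0.03, 0], [-0.02, 0.32, 0.04, 0], [-0.02, 0.39, 0.06, 0], [-0.03, 0.47, 0.08, 0], [-0.03, 0.55, 0.09, 0], [-0.04, 0.63, 0.11, 0], [-0.04, 0.7, 0.14, 0], [-0.05, 0.78, 0.16, 0], [-0.05, 0.86, 0.18, 0], [-0.06, 0.93, 0.21, 0], [-0.06, 1.01, 0.24, 0], [-0.07, 1.08, 0.27, 0], [-0.07, 1.16, 0.3, 0], [-0.07, 1.23, 0.33, 0], [-0.08, 1.3, 0.36, 0], [-0.08, 1.37, 0.4, 0], [-0.09, 1.45, 0.43, 0], [-0.09, 1.52, 0.47, 0]]
```

Passing back over the start position, the load still pulls at about 7.6 N, so the pawl is clear. I'll carry on, with a small upward trim to cut the radial force.

```bash
python3 -m creep '[0,0.08,-0.01,0, -0.01,0.16,-0.02,0, -0.01,0.24,-0.02,0, -0.02,0.32,-0.01,0, -0.02,0.39,0,0, -0.03,0.47,0.02,0, -0.03,0.55,0.03,0, -0.04,0.63,0.05,0, -0.04,0.7,0.08,0, -0.05,0.78,0.1,0, -0.05,0.86,0.12,0, -0.06,0.93,0.15,0, -0.06,1.01,0.18,0, -0.07,1.08,0.21,0, -0.07,1.16,0.24,0, -0.07,1.23,0.27,0, -0.08,1.3,0.3,0, -0.08,1.37,0.34,0, -0.09,1.45,0.37,0, -0.09,1.52,0.41,0]'
python3 arc.py -0.5 -0.02 20
```

```text
time: 12.75
eef_pos: [0.5161, -0.1012, 0.2133]
tcp_rot: [-0.706, 0.708, 0.005, -0.004]
contact_force: [-7.5, -2.0, 0.2]
opening: 0.312
Ftan -6.4 Frad 3.7 pos [ 0.5161 -0.1012  0.2133] q [-0.38 -0.02  1.95 -0.    1.22  2.76] t 12.8
[[-0.0, 0.07, 0.04, 0], [-0.01, 0.14, 0.08, 0], [-0.01, 0.21, 0.12, 0], [-0.02, 0.27, 0.16, 0], [-0.02, 0.34, 0.21, 0], [-0.02, 0.41, 0.25, 0], [-0.03, 0.47, 0.3, 0], [-0.03, 0.53, 0.35, 0], [-0.04, 0.6, 0.4, 0], [-0.04, 0.66, 0.45, 0], [-0.04, 0.72, 0.5, 0], [-0.05, 0.78, 0.56, 0], [-0.05, 0.84, 0.61, 0], [-0.05, 0.89, 0.67, 0], [-0.06, 0.95, 0.72, 0], [-0.06, 1.01, 0.78, 0], [-0.06, 1.06, 0.84, 0], [-0.07, 1.11, 0.9, 0], [-0.07, 1.16, 0.96, 0], [-0.07, 1.21, 1.02, 0]]
```

```bash
python3 -m creep '[0,0.07,0.03,0, -0.01,0.14,0.07,0, -0.01,0.21,0.1,0, -0.02,0.27,0.14,0, -0.02,0.34,0.18,0, -0.02,0.41,0.22,0, -0.03,0.47,0.27,0, -0.03,0.53,0.32,0, -0.04,0.6,0.37,0, -0.04,0.66,0.42,0, -0.04,0.72,0.47,0, -0.05,0.78,0.53,0, -0.05,0.84,0.58,0, -0.05,0.89,0.64,0]'
python3 - <<'E'
from h import *
save(imaging.read_camera('scene'),'s8',(300,120,480,270),4)
E
python3 arc.py -0.78 -0.02 20
```

```text
time: 13.92
eef_pos: [0.4935, -0.0997, 0.196]
tcp_rot: [-0.706, 0.708, 0.005, -0.005]
contact_force: [-7.6, -3.4, -3.8]
opening: 0.314
Ftan -8.5 Frad 2.3 pos [ 0.493  -0.0996  0.1956] q [-0.4  -0.06  2.02 -0.01  1.19  2.75] t 14.0
[[-0.0, 0.06, 0.06, 0], [-0.01, 0.11, 0.11, 0], [-0.01, 0.17, 0.17, 0], [-0.01, 0.22, 0.23, 0], [-0.02, 0.27, 0.3, 0], [-0.02, 0.32, 0.36, 0], [-0.02, 0.37, 0.42, 0], [-0.03, 0.42, 0.48, 0], [-0.03, 0.46, 0.55, 0], [-0.03, 0.51, 0.62, 0], [-0.03, 0.55, 0.68, 0], [-0.04, 0.59, 0.75, 0], [-0.04, 0.64, 0.82, 0], [-0.04, 0.68, 0.89, 0], [-0.04, 0.71, 0.96, 0], [-0.05, 0.75, 1.03, 0], [-0.05, 0.79, 1.1, 0], [-0.05, 0.82, 1.17, 0], [-0.05, 0.85, 1.25, 0], [-0.05, 0.88, 1.32, 0]]
```

View pics/s8.png

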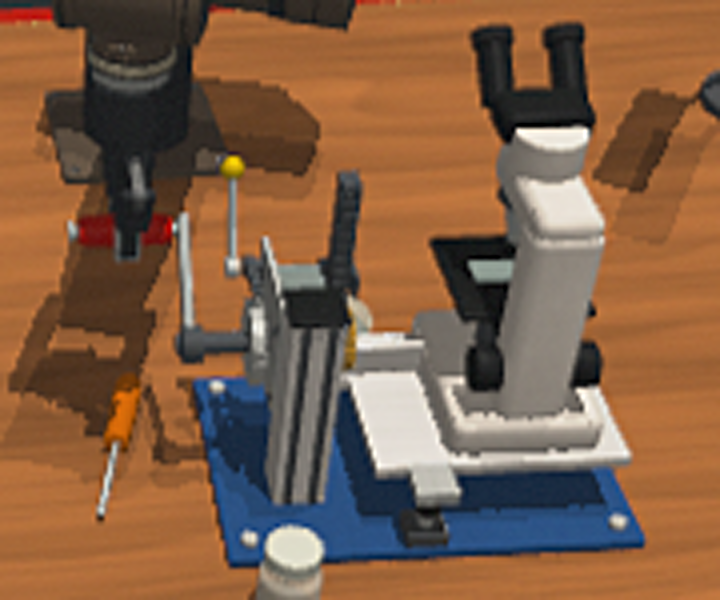

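Run:
```python
from h import *
o=np.array([0.5763,0.0368,0])-0.0027*ex+0.003*ey
for h in [.012,.026,.04,.05,.06,.064]:
    print(h,proj('scene',o+0.105*ex+0.1*ey+[0,0,h]))
S=cv2.cvtColor(cv2.imread('pics/scene0.png'),cv2.COLOR_BGR2RGB); save(S,'sb',(385,220,430,265),16)
save(imaging.read_camera('scene'),'sb2',(385,220,430,265),16)
```

```text
0.012 [405.04126213 252.81138766]
0.026 [405.60841877 249.8727019 ]
0.04 [406.18236242 246.89884973]
0.05 [406.59654524 244.75278799]
0.06 [407.01429888 242.58822431]
0.064 [407.18241052 241.71716461]
```

View pics/sb.png

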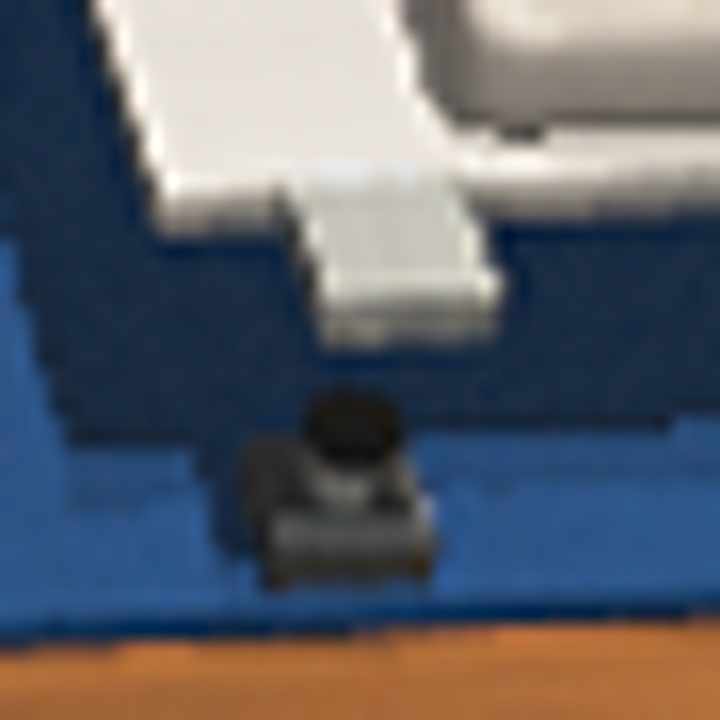

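View pics/sb2.png

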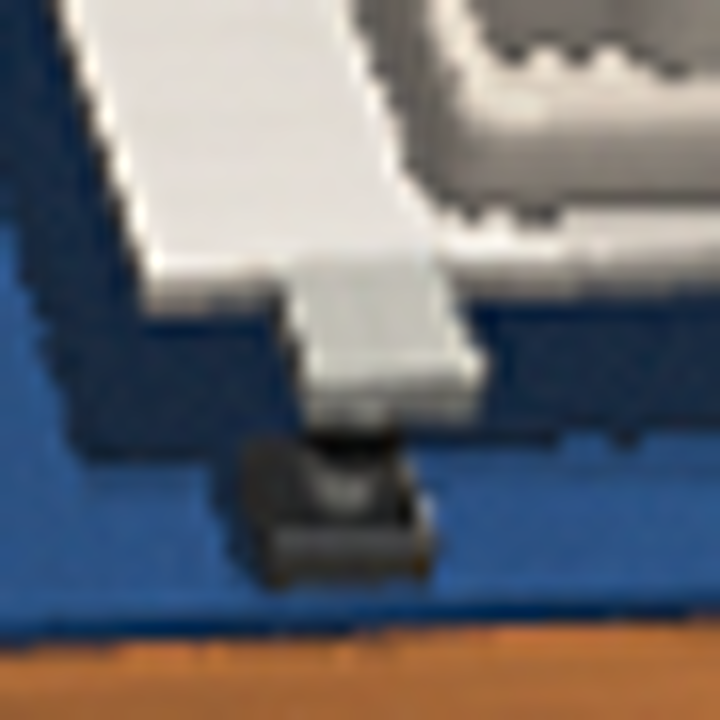

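The buffer top reads about 47 mm high, so I expect landing near crank -1.65 (θ≈-1.55). I'll continue slowly.

```bash
python3 -m creep '[0,0.06,0.06,0, -0.01,0.11,0.11,0, -0.01,0.17,0.17,0, -0.01,0.22,0.23,0, -0.02,0.27,0.3,0, -0.02,0.32,0.36,0, -0.02,0.37,0.42,0, -0.03,0.42,0.48,0, -0.03,0.46,0.55,0, -0.03,0.51,0.62,0, -0.03,0.55,0.68,0, -0.04,0.59,0.75,0, -0.04,0.64,0.82,0, -0.04,0.68,0.89,0, -0.04,0.71,0.96,0]'
python3 arc.py -1.08 -0.02 20
```

```text
time: 15.27
eef_pos: [0.4762, -0.0986, 0.1718]
tcp_rot: [-0.706, 0.708, 0.005, -0.004]
contact_force: [-4.9, -3.1, -6.8]
opening: 0.307
Ftan -8.2 Frad 0.9 pos [ 0.4762 -0.0986  0.1718] q [-0.41 -0.07  2.08 -0.    1.14  2.74] t 15.3
[[-0.0, 0.04, 0.07, 0], [-0.0, 0.07, 0.14, 0], [-0.01, 0.11, 0.21, 0], [-0.01, 0.14, 0.29, 0], [-0.01, 0.17, 0.36, 0], [-0.01, 0.2, 0.44, 0], [-0.01, 0.23, 0.51, 0], [-0.02, 0.25, 0.59, 0], [-0.02, 0.28, 0.66, 0], [-0.02, 0.3, 0.74, 0], [-0.02, 0.33, 0.82, 0], [-0.02, 0.35, 0.89, 0], [-0.02, 0.37, 0.97, 0], [-0.02, 0.38, 1.05, 0], [-0.02, 0.4, 1.13, 0], [-0.03, 0.41, 1.21, 0], [-0.03, 0.43, 1.28, 0], [-0.03, 0.44, 1.36, 0], [-0.03, 0.45, 1.44, 0], [-0.03, 0.45, 1.52, 0]]
```

```bash
python3 -m creep '[0,0.04,0.07,0, 0,0.07,0.14,0, 0.01,0.11,0.21,0, 0.01,0.14,0.29,0, 0.01,0.17,0.36,0, 0.02,0.2,0.44,0, 0.02,0.23,0.51,0, 0.02,0.25,0.59,0, 0.02,0.28,0.66,0, 0.02,0.3,0.74,0]'
python3 arc.py -1.28 -0.02 16
```

```text
time: 16.1
eef_pos: [0.4697, -0.0982, 0.1548]
tcp_rot: [-0.706, 0.708, 0.004, -0.002]
contact_force: [-5.1, -1.9, -6.2]
opening: 0.307
Ftan -7.3 Frad 3.0 pos [ 0.4697 -0.0982  0.1548] q [-0.42 -0.07  2.11 -0.    1.11  2.73] t 16.1
[[-0.0, 0.02, 0.08, 0], [-0.0, 0.04, 0.15, 0], [-0.0, 0.06, 0.23, 0], [-0.0, 0.08, 0.31, 0], [-0.01, 0.1, 0.39, 0], [-0.01, 0.11, 0.47, 0], [-0.01, 0.12, 0.55, 0], [-0.01, 0.13, 0.63, 0], [-0.01, 0.14, 0.7, 0], [-0.01, 0.15, 0.78, 0], [-0.01, 0.16, 0.86, 0], [-0.01, 0.16, 0.94, 0], [-0.01, 0.17, 1.02, 0], [-0.01, 0.17, 1.1, 0], [-0.01, 0.17, 1.18, 0], [-0.01, 0.17, 1.26, 0]]
```

```bash
python3 -m creep '[0,0.03,0.08,0, 0,0.06,0.15,0, 0,0.09,0.23,0, 0,0.11,0.31,0, 0,0.13,0.39,0]'
python3 arc.py -1.38 -0.02 1
python3 -m creep '[0,0.01,0.06,0, 0,0.02,0.12,0, 0,0.03,0.18,0, 0,0.03,0.18,0]'
python3 arc.py -1.42 -0.02 1
```

```text
time: 16.52
eef_pos: [0.4677, -0.0982, 0.1463]
tcp_rot: [-0.706, 0.708, 0.003, -0.001]
contact_force: [-5.6, 0.3, -6.7]
opening: 0.31
Ftan -7.7 Frad 4.2 pos [ 0.4677 -0.0982  0.1463] q [-0.42 -0.06  2.12  0.    1.09  2.73] t 16.5
[[-0.0, 0.01, 0.08, 0]]
time: 16.85
eef_pos: [0.4668, -0.0981, 0.1414]
tcp_rot: [-0.706, 0.708, 0.003, -0.001]
contact_force: [-5.2, 0.7, -8.5]
opening: 0.312
Ftan -9.2 Frad 3.9 pos [ 0.4668 -0.0981  0.1414] q [-0.42 -0.06  2.13  0.    1.08  2.72] t 16.9
[[-0.0, 0.01, 0.08, 0]]
```

```bash
python3 -m creep '[0,0.03,0.06,0, 0,0.05,0.12,0, 0,0.05,0.12,0]'
python3 arc.py -1.46 -0.02 1
python3 -m creep '[0,0.01,0.06,0, 0,0.02,0.12,0, 0,0.02,0.12,0]'
python3 arc.py -1.49 -0.02 1
python3 - <<'E'
from h import *
save(imaging.read_camera('scene'),'sb3',(385,220,430,265),16)
E
```

```text
time: 17.1
eef_pos: [0.4666, -0.0982, 0.1393]
tcp_rot: [-0.706, 0.708, 0.002, 0.0]
contact_force: [-4.4, 2.9, -8.8]
opening: 0.311
Ftan -9.2 Frad 3.6 pos [ 0.4666 -0.0982  0.1393] q [-0.42 -0.06  2.13  0.    1.07  2.72] t 17.1
[[-0.0, 0.01, 0.08, 0]]
time: 17.35
eef_pos: [0.4664, -0.0982, 0.1367]
tcp_rot: [-0.706, 0.708, 0.002, 0.0]
contact_force: [-4.2, 3.8, -8.0]
opening: 0.311
Ftan -8.4 Frad 3.7 pos [ 0.4664 -0.0982  0.1367] q [-0.42 -0.05  2.13  0.    1.07  2.72] t 17.4
[[-0.0, 0.01, 0.08, 0]]
```

View pics/sb3.png

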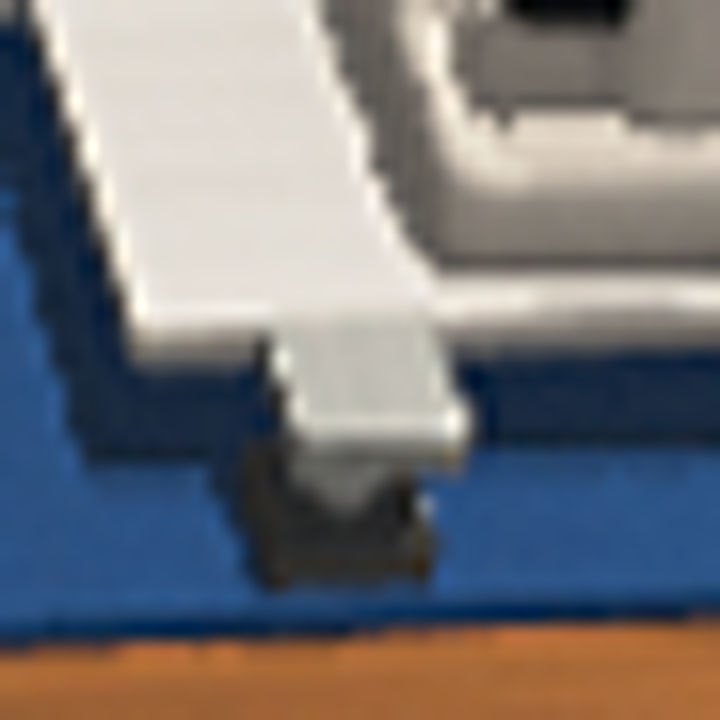

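```bash
python3 -m creep '[-0.02,0.03,0.06,0, -0.03,0.05,0.12,0, -0.03,0.05,0.12,0]'
python3 arc.py -1.49 -0.02 1
python3 -m creep '[0,0.01,0.06,0, 0,0.02,0.12,0, 0,0.02,0.12,0]'
python3 arc.py -1.52 -0.02 1
```

```text
time: 17.65
eef_pos: [0.466, -0.0982, 0.1343]
tcp_rot: [-0.706, 0.709, -0.0, 0.001]
contact_force: [-1.6, 2.6, -9.0]
opening: 0.31
Ftan -9.1 Frad 1.0 pos [ 0.466  -0.0982  0.1343] q [-0.42 -0.05  2.14  0.    1.06  2.72] t 17.6
[[-0.0, 0.01, 0.08, 0]]
time: 17.9
eef_pos: [0.4658, -0.0982, 0.1314]
tcp_rot: [-0.706, 0.709, -0.0, 0.001]
contact_force: [0.2, 3.3, -8.5]
opening: 0.308
Ftan -8.5 Frad -0.5 pos [ 0.4658 -0.0982  0.1314] q [-0.42 -0.05  2.14  0.    1.05  2.72] t 17.9
[[-0.0, 0.0, 0.08, 0]]
```

```bash
python3 -m creep '[0,0,0.06,0, 0,0.01,0.12,0, 0,0.01,0.12,0]'
python3 arc.py -1.55 -0.02 1
```

```text
time: 18.15
eef_pos: [0.4657, -0.0982, 0.1286]
tcp_rot: [-0.706, 0.709, -0.0, 0.001]
contact_force: [0.1, 5.1, -7.5]
opening: 0.313
Ftan -7.5 Frad 0.1 pos [ 0.4657 -0.0982  0.1286] q [-0.42 -0.05  2.14  0.    1.04  2.72] t 18.1
[[-0.0, 0.0, 0.08, 0]]
```

```bash
python3 -m creep '[-0.03,0,0.06,0, -0.05,0,0.12,0, -0.05,0,0.12,0]'
python3 arc.py -1.57 -0.02 1
python3 -m creep '[0,0,0.06,0, 0,-0.01,0.12,0, 0,-0.01,0.12,0]'
python3 arc.py -1.6 -0.02 1
```

```text
time: 18.4
eef_pos: [0.4657, -0.0981, 0.1262]
tcp_rot: [-0.706, 0.708, -0.001, -0.0]
contact_force: [-1.2, 1.3, -5.7]
opening: 0.312
Ftan -5.7 Frad 1.2 pos [ 0.4657 -0.0981  0.1262] q [-0.42 -0.04  2.14 -0.    1.04  2.73] t 18.4
[[0.0, -0.0, 0.08, 0]]
time: 18.65
eef_pos: [0.4658, -0.0981, 0.1233]
tcp_rot: [-0.706, 0.708, -0.001, -0.0]
contact_force: [-2.5, 0.1, -0.5]
opening: 0.308
Ftan -0.4 Frad 2.5 pos [ 0.4658 -0.0981  0.1233] q [-0.42 -0.04  2.14 -0.    1.03  2.73] t 18.6
[[0.0, -0.0, 0.08, 0]]
```

The load fell from 8 N to about 0.5 N over roughly 5 mm, so the platform has landed. One more tiny step, then I'll check.

```bash
python3 -m creep '[0,0,0.02,0, 0,0,0.02,0, 0,0,0.02,0]'
python3 arc.py -1.61 -0.02 1
python3 - <<'E'
from h import *
save(imaging.read_camera('scene'),'s9',(300,120,480,270),4)
save(imaging.read_camera('scene'),'sb4',(385,220,430,265),16)
E
```

```text
time: 18.9
eef_pos: [0.4658, -0.098, 0.1228]
tcp_rot: [-0.706, 0.708, -0.001, -0.0]
contact_force: [-3.7, -2.5, -0.7]
opening: 0.31
Ftan -0.6 Frad 3.6 pos [ 0.4658 -0.098   0.1228] q [-0.42 -0.04  2.15 -0.    1.03  2.73] t 18.9
[[0.0, -0.0, 0.08, 0]]
```

View pics/s9.png

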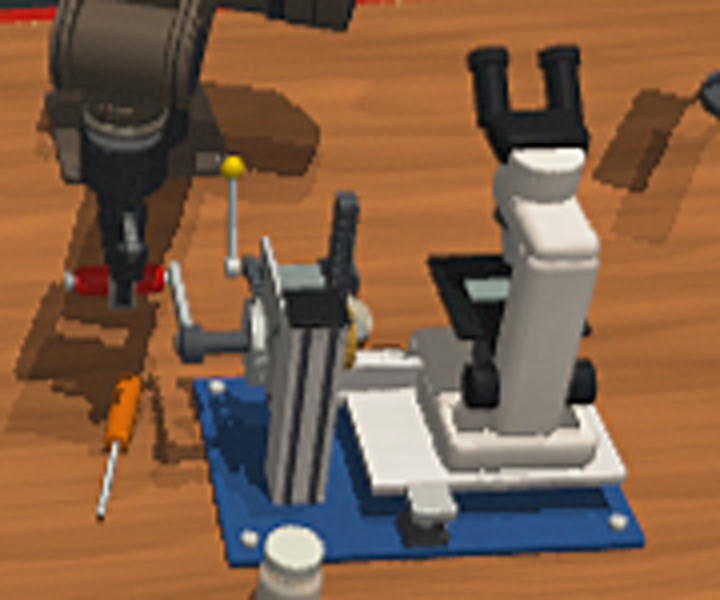

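View pics/sb4.png

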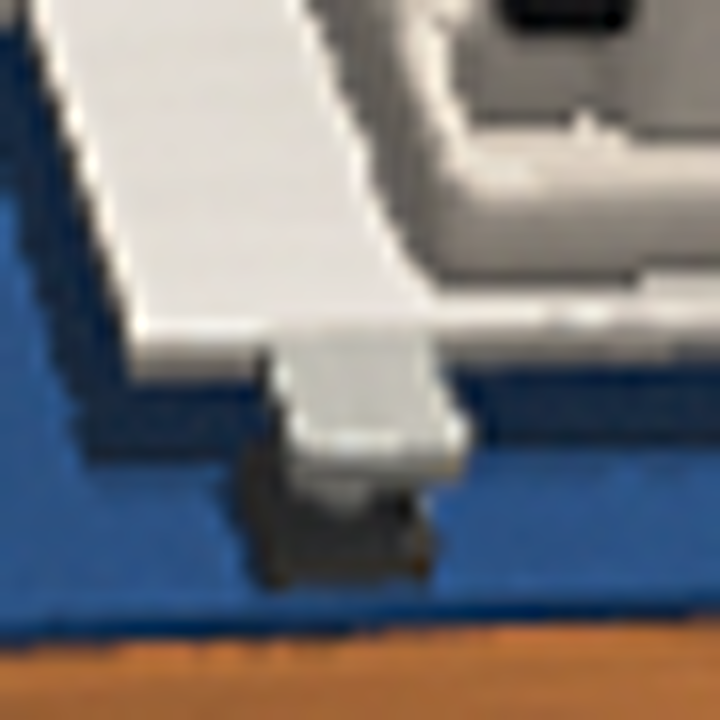

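The platform rests on the buffer, with handle load within noise of zero (-0.6 N). Knob and lever are clear of the gripper. Releasing now.

```bash
python3 -m creep '[0,0,0,0, 0,0,0,0, 0,0,0,0, 0,0,0,0, 0,0,0,0, 0,0,0,0, 0,0,0,0]' 0 60
python3 - <<'E'
from h import *
s=ctrl.get_state(); print(s['contact_force'],s['opening'])
save(imaging.read_camera('scene'),'s10',(300,120,480,270),4)
save(imaging.read_camera('wrist'),'w10')
to(KN)
E
```

```text
time: 19.58
eef_pos: [0.4655, -0.0972, 0.1221]
tcp_rot: [-0.706, 0.708, -0.0, 0.0]
contact_force: [0.0, 0.6, 0.4]
opening: 0.999
[0.02061712 0.55306626 0.41098381] 0.9986339084816247
shift units [-3.33 -3.7  -5.98] turn 0 curyaw -1.574 pos [ 0.4654 -0.0972  0.1221] q6 [-0.42 -0.04  2.15  0.    1.03  2.73] F [-0.3  0.5 -0.1] t 19.6833
```

View pics/s10.png

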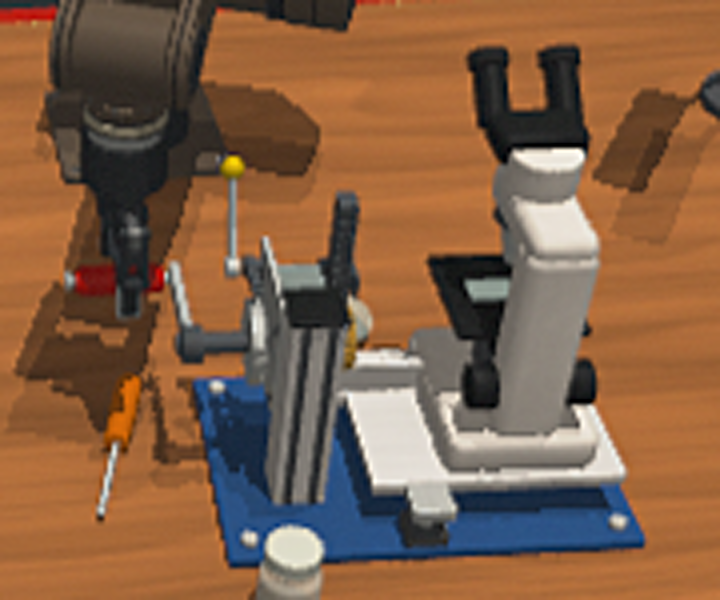

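View pics/w10.png

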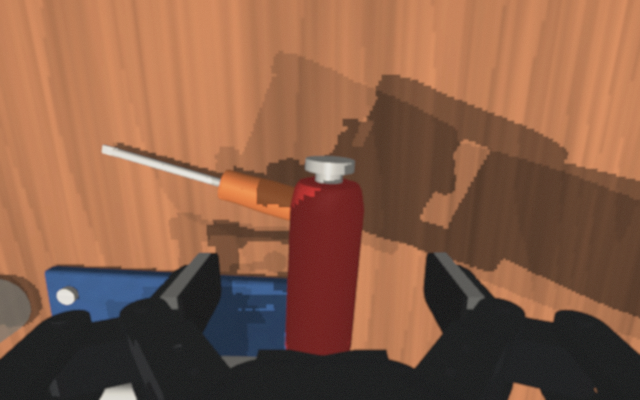

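Released: handle free, platform and lever unchanged. I'll rise, shut the fingers, turn and go to the robot side of the knob.

```bash
python3 -m creep '[0,0,-0.5,0, 0,0,-1.2,0, 0,0,-2.2,0, 0,0,-3.4,0, 0,0,-4.6,0, 0,0,-5.8,0, 0,0,-7,0, 0,0,-8.2,0, 0,0,-9.2,0, 0,0,-9.6,0, 0,0,-9.6,0]' 0
python3 -m creep '[0,0,0,-1, 0,0,0,-2.2, 0,0,0,-3.5, 0,0,0,-4.8, 0,0,0,-6.1, 0,0,0,-7.5, 0,0,0,-8.9, 0,0,0,-10.3, 0,0,0,-11.7, 0,0,0,-13.1, 0,0,0,-14.5, 0,0,0,-15.9, 0,0,0,-17, 0,0,0,-17.3, 0,0,0,-17.3]' 255
python3 - <<'E'
from h import *
K2=np.array([0.4915,-0.0100,0.2716])
print(imaging.silhouettes and '')
to([*(K2-0.038*ex-0.004*ey)[:2],0.36],YAW)
to([*(K2-0.038*ex-0.004*ey)[:2],0.262],YAW)
T=imaging.read_camera('top'); save(T,'t11',(200,150,340,255),5)
S=imaging.read_camera('scene'); save(S,'s11',(300,120,480,270),4)
E
```

```text
time: 20.6
eef_pos: [0.4663, -0.0977, 0.3652]
tcp_rot: [-0.706, 0.708, -0.003, 0.001]
contact_force: [0.2, -0.2, -0.4]
opening: 1.001
time: 21.85
eef_pos: [0.4647, -0.0969, 0.3592]
tcp_rot: [0.999, -0.032, -0.002, -0.001]
contact_force: [-0.0, 0.5, -0.3]
opening: 0.001

shift units [-0.67 -3.38 -0.02] turn -0.0 curyaw -0.064 pos [ 0.4647 -0.0969  0.3592] q6 [-0.42 -0.24  1.88  0.    1.5   1.22] F [-0.   0.5 -0.3] t 21.85
shift units [-0.66 -3.37  3.9 ] turn -0.0 curyaw -0.064 pos [ 0.4647 -0.0969  0.3592] q6 [-0.42 -0.24  1.88  0.    1.5   1.22] F [-0.   0.5 -0.3] t 21.85
```

View pics/s11.png

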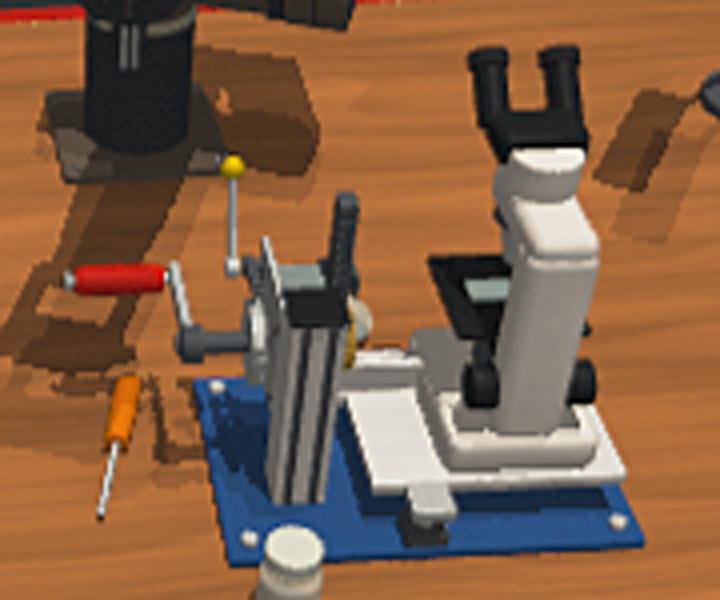

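```bash
python3 - <<'E'
from h import *
print(proj('scene',[0.4915,-0.0100,0.2716]))
E
python3 -m creep '[-0.3,-0.7,0,0, -0.6,-1.6,0,0, -0.75,-2.5,0,0, -0.75,-3.2,0,0, -0.75,-3.4,0,0, -0.75,-3.4,0,0, -0.75,-3.4,0.8,0, -0.75,-3.4,1.8,0, -0.75,-3.4,2.8,0, -0.75,-3.4,3.6,0, -0.75,-3.4,3.9,0, -0.75,-3.4,3.9,0, -0.75,-3.4,3.9,0]'
python3 - <<'E'
from h import *
K2=np.array([0.4915,-0.0100,0.2716])
to([*(K2-0.038*ex-0.004*ey)[:2],0.262],YAW)
S=imaging.read_camera('scene'); save(S,'s12',(300,120,420,220),6)
save(imaging.read_camera('wrist'),'w12')
E
```

```text
[357.38538595 160.84951846]
time: 23.03
eef_pos: [0.4524, -0.0118, 0.2649]
tcp_rot: [0.999, -0.033, -0.0, 0.0]
contact_force: [0.3, 0.2, 0.4]
opening: 0.003
shift units [ 0.04 -0.01  0.12] turn -0.02 curyaw -0.066 pos [ 0.4524 -0.0118  0.2649] q6 [-0.25 -0.25  2.06 -0.    1.33  1.39] F [0.3 0.2 0.4] t 23.0333
```

View pics/s12.png

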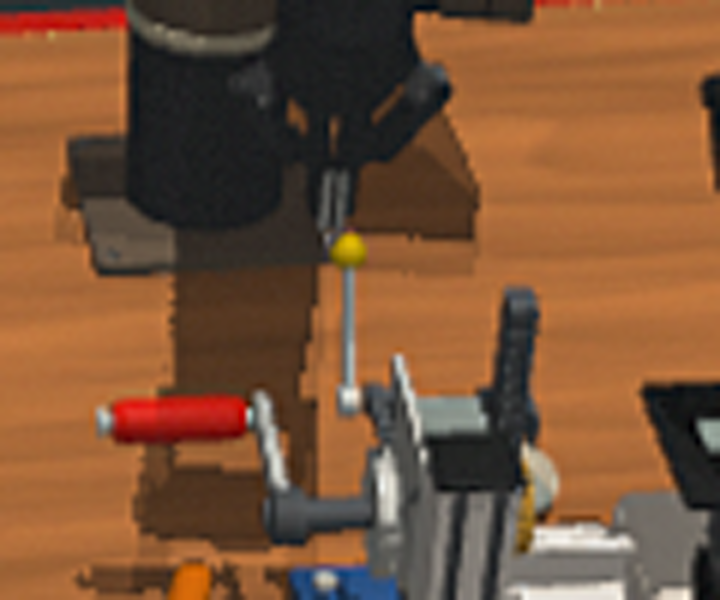

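View pics/w12.png

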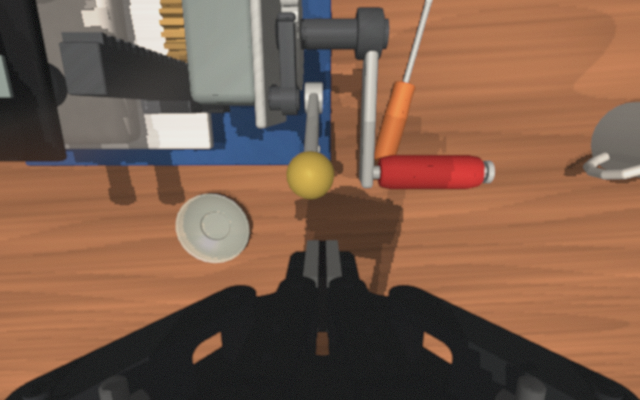

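The fingers are on the robot side of the knob, with the knob at (310,174) in the wrist picture and the fingers about 5 mm off-centre in y. I'll centre them and push.

```bash
python3 -m creep '[0,-0.15,0.1,0, 0.2,-0.15,0.1,0, 0.4,-0.15,0.1,0, 0.6,-0.15,0.1,0, 0.8,-0.15,0.1,0, 1,-0.15,0.1,0, 1.2,-0.15,0.1,0, 1.4,-0.15,0.1,0, 1.6,-0.15,0.1,0, 1.8,-0.15,0.1,0, 2,-0.15,0.1,0, 2.2,-0.15,0.1,0, 2.4,-0.15,0.1,0, 2.6,-0.15,0.1,0, 2.8,-0.15,0.1,0, 2.9,-0.15,0.1,0, 3,-0.15,0.1,0]'
python3 -m creep '[0.1,0,0,0, 0.2,0,0,0, 0.3,0,0,0, 0.3,0,0,0]'
```

```text
time: 24.55
eef_pos: [0.5271, -0.0122, 0.2614]
tcp_rot: [0.999, -0.032, -0.001, -0.0]
contact_force: [-5.1, -0.1, 1.1]
opening: 0.001
time: 24.88
eef_pos: [0.5339, -0.0127, 0.2603]
tcp_rot: [0.999, -0.032, -0.002, -0.0]
contact_force: [-3.9, 0.8, -2.0]
opening: 0.006
```

```bash
python3 -m creep '[0.06,0,0,0, 0.12,0,0,0, 0.18,0,0,0, 0.18,0,0,0]'
python3 -m creep '[0.06,0,0,0, 0.12,0,0,0, 0.12,0,0,0]'
```

```text
time: 25.22
eef_pos: [0.5375, -0.0128, 0.2595]
tcp_rot: [0.999, -0.032, -0.003, -0.0]
contact_force: [-5.5, 0.7, -4.8]
opening: -0.001
time: 25.47
eef_pos: [0.5385, -0.0129, 0.2592]
tcp_rot: [0.999, -0.032, -0.006, -0.0]
contact_force: [-11.2, 1.1, -2.4]
opening: 0.003
```

```bash
python3 -m creep '[0.06,0,0,0, 0.1,0,0,0, 0.1,0,0,0]'
python3 -m creep '[-0.3,0,0,0, -0.8,0,0,0, -0.9,0,-0.8,0, -0.9,0,-1.8,0, -0.9,0,-3,0, -0.9,0,-4,0, -0.9,0,-4,0, -0.9,0.4,-4,0, -0.9,1.2,-4,0, -0.9,2.2,-4,0, -0.9,3.4,-4,0, -0.9,4.6,-4,0, -0.9,5.6,-4,0, -0.9,6,-4,0, -0.9,6,-4,0]'
python3 - <<'E'
from h import *
S=imaging.read_camera('scene'); save(S,'s13',(300,120,480,270),4)
T=imaging.read_camera('top'); save(T,'t13',(150,150,340,290),4); save(T,'tf'); save(S,'sf')
sy=S;
E
```

```text
time: 25.72
eef_pos: [0.5387, -0.0129, 0.2591]
tcp_rot: [0.999, -0.032, -0.01, -0.0]
contact_force: [-19.1, 0.4, 1.2]
opening: 0.001
time: 26.97
eef_pos: [0.5122, -0.1641, 0.3603]
tcp_rot: [0.999, -0.034, -0.001, -0.0]
contact_force: [-0.1, 1.2, 0.5]
opening: 0.003
```

View pics/s13.png

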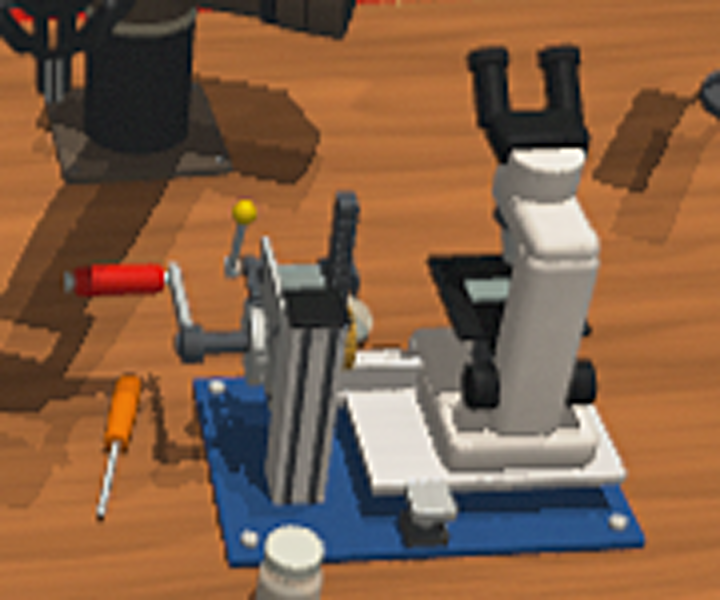

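View pics/t13.png

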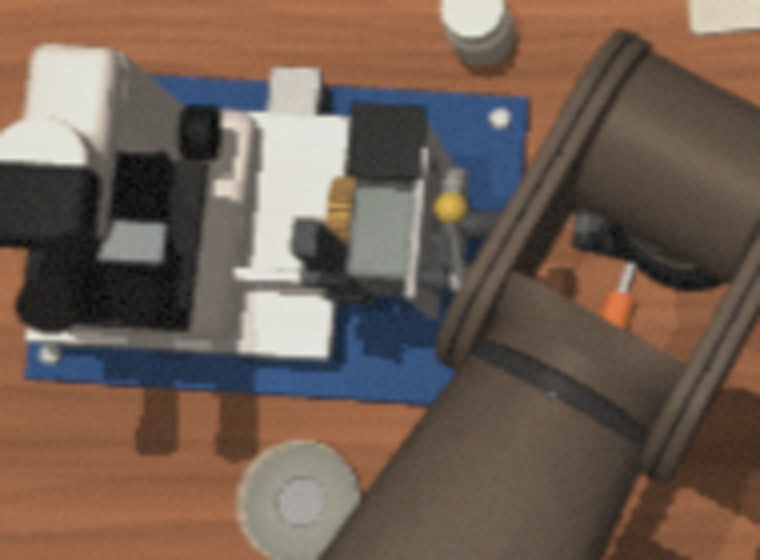

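The knob is back on its starting pixels in both cameras: scene (361,173), top (262.5,201.8). The tab sits on the buffer, and the jar, dish and driver haven't moved. The robot is clear, so I'm handing the job in.

Run:
```python
from h import *
a=cv2.imread('pics/scene0.png').astype(int); b=cv2.imread('pics/sf.png').astype(int)
print('right/front bench diff', np.abs(a-b)[272:].mean(), np.abs(a-b)[225:272,180:310].mean())
s=ctrl.get_state(); print(s['contact_force'],s['time'])
print(ctrl.sign_off())
```

```text
right/front bench diff 2.0949381510416667 2.9886524822695035
[ 0.62865995 -0.00522813 -0.36370035] 27.0667
the job is handed in; nothing more can be done
None
```

The microscope platform is down on its stop bolt and the ratchet is set again. The job was handed in at 27 s of the 72 s allowed; the hand-in reports no verdict.

- **Release:** I pulled the pawl lever toward the robot until it met its stop. The knob moved 66 mm and the push force reached 16 N with no further travel.
- **Lowering:** I pinched the handle and wound it up about 0.1 rad. I then let it back under a steady load of about 6–9 N at roughly 0.25 rad/s, slower near the end. The load still pulled as the crank passed its starting position, so the pawl had sprung clear.
- **Landing:** The pull on the handle fell to about 0.5 N over roughly 5 mm, at a crank turn of about -1.7 rad. That agrees with the buffer height I read from the camera. I did not press further, and after I let go neither the handle nor the platform moved visibly.
- **Reset:** I pushed the lever fully back until it met its stop at 19 N. The knob returned to its starting pixels in both the top and scene views.

**Last checks:** the tab rests on the buffer, the robot touches nothing (force under 1 N), and the jar, dish and driver look unmoved. I compared the rest of the bench only by average image difference, which was small (2–3 grey levels).

No check failed. Two things are less certain: the final handle load is known only to about 1 N, and the pawl itself isn't sensed, so that the ratchet is set is judged from the lever's position.

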